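# Find the loaded canister and present it at the handover stand

### The job

First ring for a colleague: press the desk bell's plunger right down to its stop and let it spring back. Then lift the two look-alike steel canisters clear of the tray in turn to feel which is heavier, keeping them upright and setting the lighter one gently back standing on the tray, well inside its lip. Finish still gripping the heavier one, held upright and still about 10 cm clear above the middle of the round handover stand; do not put it down or let go, and leave everything else where it is.

Things in the scene. Friction and masses are not known exactly. Their poses are not given: they have to be found in the camera images.
- canister_1: one of two identical-looking plain steel lidded canisters, round, 48 mm diameter, 96 mm high, upright on the tray; origin at the centre of its underside, z up. Either may be the loaded one, at least 0.18 kg heavier (each 0.18 to 0.6 kg). Grip firmly (25 to 40 N). A load (slug_c0) is hidden low in one, a light filling (insert_c0) in the other; neither is seen nor given.
- canister_2: one of two identical-looking plain steel lidded canisters, round, 48 mm diameter, 96 mm high, upright on the tray; origin at the centre of its underside, z up. Either may be the loaded one, at least 0.18 kg heavier (each 0.18 to 0.6 kg). Grip firmly (25 to 40 N). A load (slug_c0) is hidden low in one, a light filling (insert_c0) in the other; neither is seen nor given.
- tray: shallow aluminium instrument tray fixed to the bench, 180 (its x) x 250 (its y) mm, lip 16 mm high, walls 4 mm; origin at the centre of its underside on the bench; its inner floor is 4 mm above the bench. The canisters stand about 140 mm apart along its y
- plunger_top (a point): centre of the top face of the plunger head of the round desk bell: steel dome bell 86 mm across fixed to the bench; the flat head is 22 mm across, and stands 64 mm above the bench when up. It is on the bell's upright axis; it presses straight down
- plunger (a joint): travel of the bell's spring plunger in m: 0 up, 0.008 pressed to its stop; springs back; needs about 1.5 N to start and 5.5 N at the stop
- dish: plain round flat-topped steel handover stand fixed to the bench, 100 mm across, top face 20 mm above the bench; origin at the centre of its underside
- petri: bystander, loose: small clear lidded culture dish, 37 mm across, 12.5 mm high, lying on the tray between the two canisters; origin at the centre of its underside
- jar: bystander, loose: squat glass specimen jar with black knobbed lid, 66 mm across, 97 mm high; origin at the centre of its underside
- beaker: bystander, loose: open glass beaker, 68 mm across, 85 mm high; origin at the centre of its underside
- forceps: bystander, loose: steel forceps lying flat along their own x, 120 mm long, 6 mm thick; origin at the centre of its underside
- slide_box: bystander, loose: small slide box with a wooden lid, 87 x 62 x 35 mm (x, y, z); origin at the centre of its underside
There are look-alikes about, which are no part of the job. What is shaped like the part that bears plunger_top but orange or red is not meant. What is shaped like the canister_2 but green is not meant.

How it is judged:
On the way, in this order (a step that is already met when the one before it is completed fails the run):
1. the bell plunger is pressed to its stop (at least 6.5 of 8 mm) while both canisters still stand on the tray where they were (value of joint plunger above 0.0065 m and distance of each of canister_1, canister_2 from where it was at the start of the episode below 0.02 m), for 0.05 s.
2. the lighter canister is lifted by the gripper, its underside at least 16 mm above the tray floor (((horizontal distance between slug_c0 and canister_1 below 0.02 m and horizontal distance between insert_c0 and canister_2 below 0.02 m and height (world z) of canister_2 above 0.02 m and contact force between the fingers and canister_2 above 0.5 N and angle between canister_2's own z axis and vertical below 0.4 rad) or (horizontal distance between slug_c0 and canister_2 below 0.02 m and horizontal distance between insert_c0 and canister_1 below 0.02 m and height (world z) of canister_1 above 0.02 m and contact force between the fingers and canister_1 above 0.5 N and angle between canister_1's own z axis and vertical below 0.4 rad))), for 0.2 s.
3. the lighter canister stands on the tray again, let go (((horizontal distance between slug_c0 and canister_1 below 0.02 m and horizontal distance between insert_c0 and canister_2 below 0.02 m and height (world z) of canister_2 below 0.012 m and angle between canister_2's own z axis and vertical below 0.12 rad and x of canister_2 in the frame of tray between -0.07 and 0.07 m and y of canister_2 in the frame of tray between -0.105 and 0.105 m and contact force between the fingers and canister_2 below 0.1 N and linear speed of canister_2 below 0.03 m/s) or (horizontal distance between slug_c0 and canister_2 below 0.02 m and horizontal distance between insert_c0 and canister_1 below 0.02 m and height (world z) of canister_1 below 0.012 m and angle between canister_1's own z axis and vertical below 0.12 rad and x of canister_1 in the frame of tray between -0.07 and 0.07 m and y of canister_1 in the frame of tray between -0.105 and 0.105 m and contact force between the fingers and canister_1 below 0.1 N and linear speed of canister_1 below 0.03 m/s))), for 0.2 s.
At the end, for the whole second after the job is handed in: Heavier canister gripped, still, within 0.2 rad of upright, axis within 30 mm of the stand's centre, underside 70 to 190 mm above the bench; lighter one upright on the tray (axis within 70 mm in tray x, 105 mm in tray y of its centre), untouched, at rest; bell plunger up (((horizontal distance between slug_c0 and canister_1 below 0.02 m and horizontal distance between insert_c0 and canister_2 below 0.02 m and horizontal distance between canister_1 and dish below 0.03 m and height (world z) of canister_1 between 0.07 and 0.19 m and angle between canister_1's own z axis and vertical below 0.2 rad and linear speed of each of canister_1, canister_2 below 0.03 m/s and contact force between the fingers and canister_1 above 1 N and contact force between canister_1 and dish below 0.05 N and value of joint plunger below 0.002 m and contact force between the fingers and canister_2 below 0.1 N and height (world z) of canister_2 below 0.012 m and angle between canister_2's own z axis and vertical below 0.12 rad and x of canister_2 in the frame of tray between -0.07 and 0.07 m and y of canister_2 in the frame of tray between -0.105 and 0.105 m) or (horizontal distance between slug_c0 and canister_2 below 0.02 m and horizontal distance between insert_c0 and canister_1 below 0.02 m and horizontal distance between canister_2 and dish below 0.03 m and height (world z) of canister_2 between 0.07 and 0.19 m and angle between canister_2's own z axis and vertical below 0.2 rad and linear speed of each of canister_2, canister_1 below 0.03 m/s and contact force between the fingers and canister_2 above 1 N and contact force between canister_2 and dish below 0.05 N and value of joint plunger below 0.002 m and contact force between the fingers and canister_1 below 0.1 N and height (world z) of canister_1 below 0.012 m and angle between canister_1's own z axis and vertical below 0.12 rad and x of canister_1 in the frame of tray between -0.07 and 0.07 m and y of canister_1 in the frame of tray between -0.105 and 0.105 m))); the arm keeps its last pose, push and grip.
It fails at once if a bystander is moved more than 25 mm (distance of any of petri, jar, beaker, forceps, slide_box from where it was at the start of the episode above 0.025 m).
It fails at once if a canister is tipped over (beyond 0.6 rad) (angle between any of canister_1, canister_2's own z axis and vertical above 0.6 rad).
It fails at once if a canister is dropped (free of the gripper and faster than 0.6 m/s) ((contact force between the fingers and canister_1 below 0.05 N and linear speed of canister_1 above 0.6 m/s) or (contact force between the fingers and canister_2 below 0.05 N and linear speed of canister_2 above 0.6 m/s)).
It also fails if it takes over 72 s, if anything falls off the work surface, if the arm or the gripper's body presses on something with over 40 N, if the wrist force passes 120 N, or if a joint passes its speed limit or range.

### The arm

A 7-joint arm with a two-finger parallel gripper is mounted at the origin on the work surface. World frame = base frame: x ahead of the robot, y to its left, z up, the work surface at z = 0. Lengths are in m, angles in rad, forces in N, time in s.
With the tool pointing down it reaches from about 0.35 to 0.9 m from the base axis. Payload 8.1 kg.
Tool frame: the origin (TCP) lies midway between the tips of the shut fingers; the grasp point (between the pads) lies arm.grip_point_offset behind it (arm.grip_point_offset is the distance from the TCP to the grasp point, in m); y points along the fingers, z is the direction in which the jaws open and shut, and the axes are right-handed (so a half turn about y gives the same grasp; the last joint's range is limited). The gripper opens to 92 mm and grips with 3 to 60 N. Pads are 19 mm wide; open, the fingers measure 130 mm over their backs; the gripper's body (75 mm by 190 mm) begins 47 mm behind the grasp point.
Start: joints at [-1.395, 0.434, 0.025, 1.573, -0.012, 1.134, -0.075], TCP at [0.172, 0.601, 0.196] pointing down, gripper open.
Joint ranges: [-2.62, 2.62], [-0.44, 2.09], [-1.27, 1.32], [0.08, 2.57], [-1.32, 4.46], [0.12, 2], [-2.74, 2.74]. Speed limits (rad/s): [2.22, 2.22, 3.01, 3.01, 3.14, 3.14, 3.14].

### API

Orientations are given as a rotation vector (axis times angle).
In Python, from cell import arm, get_image, camera_info gives the robot as it stands.
- The arm moves only by the tool carry_out, never from a script. Its argument "steps" is one flat list of numbers, 5 for each row, row after row: the opening, from 0 (shut) to 1 (fully open), then the shift along the world's x, y, z in units of 0.1 m (1.0 is 0.1 m), then the turn about the world's z in units of 45 degrees (1.0 is 45 degrees). In form: [hand, dx, dy, dz, spin, hand, dx, dy, dz, spin, ...]. A call has 1 to 12 rows; each row is the pose to reach, as a shift and turn from the pose commanded when the call began; what a row does not reach only later rows make up. A row lasts 1/10 s, in which the tool goes at most 50 mm and 8.59 degrees, less where a joint would pass 70% of its speed; a pose out of reach is approached as far as the arm can. A call with a number of a shift or a turn outside -1 to 1 is refused whole. A call with a gripper value outside its range is refused whole. The fingers move at their own pace and stop on an object; "grip_force" is the grip in N (left out, the last holds). Time passes only in rows, so rows that repeat a pose let the fingers close. It gives the time, the measured TCP pose, the force and the opening at its end, in the units of the state.
- arm.observe(): the state, without advancing time (a new reading comes with each control period).
- get_image(name): name is "side" or "top"; returns (picture, depth): 480x640x3 uint8, red, green, blue; 480x640 float32, m along the optical axis (not along the pixel's ray), 0 where there is no reading.
- camera_info(name): a dict with "fovy" (degrees; the focal length in pixels is half the picture's height over the tangent of half this angle, whatever the lens; pixels are square), "cx", "cy" (the principal point, pixels), "dist_coeffs" ([k1, k2, p1, p2, k3] as OpenCV has them; the pictures are not rectified), "R" (3x3) and "t" (3): a world point X has camera coordinates R X + t. Camera axes: x right, y down, z forward; pixel columns grow to the right and rows downward; lengths in m; the calibration is good to about 2 mm. A picture is of the moment at which its call begins. camera_info takes no time and is no camera call.
- arm.sign_off(): hands the job in, once; it reports no verdict.
The state is a dict: "clock": time; "joints": joint angles; "dq": joint speeds; "joint_efforts": joint torques, N m; "position": TCP position; "ee_rot": TCP orientation; "force": force on the tool from outside, world axes, zero at the start; "ft_torque": the same for the moment, N m; "width": opening from 0.0 (shut) to 1.0 (fully open).
Only numpy, scipy, OpenCV 4.12 (cv2) and the standard library are available. Lean on these libraries where they do the work, as an engineer would, in place of code of your own. Each camera call takes 0.05 s, during which the arm holds its last target. There are 200 camera calls.

## Working session

There is one attempt and no reset: what is moved stays moved. The work goes in short steps, Python scripts to look and compute and a tool call to move; the robot and the scene stay as the last step left them, time stands still between calls to the robot, and variables do not carry over. Pictures are saved under pics/ and viewed, about 8 in all and at most 12, crops included, and the job is handed in when it is done.

Besides the shell and the picture viewer there is one more tool, called after "Emit:" by a JSON object that holds its "op" and its "data", one argument or row to a line. carry_out: Moves the arm, as the interface text tells. Shifts and turns lie within -1 to 1; 1 stands for 0.1 m of shift or 45 degrees of turn. Its arguments: {"type":"object","properties":{"steps":{"type":"array","items":{"type":"number"}},"grip_force":{"type":"number"}},"required":["steps"]}

```bash
mkdir -p pics
cat > h.py <<'E'
import numpy as np, cv2
from cell import arm,get_image,camera_info
def cam(n):
    c=camera_info(n); f=240/np.tan(np.radians(c["fovy"])/2)
    return np.array([[f,0,c["cx"]],[0,f,c["cy"]],[0,0,1]]),np.array(c["dist_coeffs"],float),np.array(c["R"]),np.array(c["t"])
def ray(n,uv):
    K,d,R,t=cam(n); p=cv2.undistortPoints(np.array([[uv]],float),K,d)[0,0]
    return -R.T@t, R.T@np.array([p[0],p[1],1])
def at_z(n,uv,z):
    o,r=ray(n,uv); return o+r*(z-o[2])/r[2]
def at_depth(n,uv,D):
    o,r=ray(n,uv); return o+r*D
def proj(n,X):
    K,d,R,t=cam(n); return cv2.projectPoints(np.array(X,float).reshape(-1,3),cv2.Rodrigues(R)[0],t,K,d)[0][:,0]
def shot(n,name):
    im,D=get_image(n); cv2.imwrite(f"pics/{name}.png",im[:,:,::-1]); np.save(f"pics/{name}.npy",D); return im,D
E
python3 - <<'E'
from h import *
for n in("top","side"):
    shot(n,n+"0"); o,_=ray(n,(320,240)); print(n,o, at_z(n,(320,240),0))
s=arm.observe(); print(s, arm.grip_point_offset)
E
```

```text
top [ 0.3402155  -0.03813535  0.96537025] [ 0.52745254 -0.06572121  0.        ]
side [0.28006115 0.62402712 0.79116745] [ 5.40901075e-01 -1.01332826e-01  1.11022302e-16]
{'clock': 0.1, 'joints': array([-1.39457761,  0.43516666,  0.02497073,  1.5740047 , -0.0115815 ,
        1.13398311, -0.07509426]), 'dq': array([ 0.00050092, -0.00233074,  0.00036754, -0.00217501,  0.00026424,
        0.00042684,  0.00042317]), 'joint_efforts': array([ 2.66903633e-03, -6.69137406e+01,  9.87731405e-01, -3.15148008e+01,
       -6.06348133e-02,  3.73486569e-02,  1.17861400e-04]), 'position': array([0.17193518, 0.60036847, 0.1952157 ]), 'ee_rot': array([-1.56110765,  0.21898106, -0.21889848]), 'force': array([ 0.02859219,  0.49131652, -0.29385268]), 'ft_torque': array([-0.05843641,  0.02101554, -0.0128655 ]), 'width': 0.9986867143323508} 0.0188
```

View pics/top0.png

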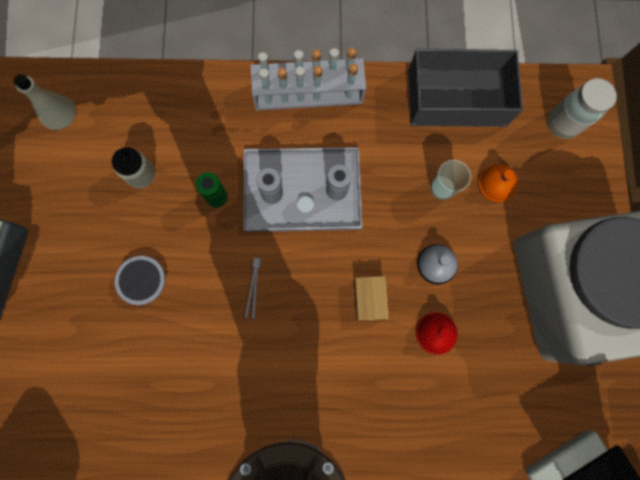

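View pics/side0.png

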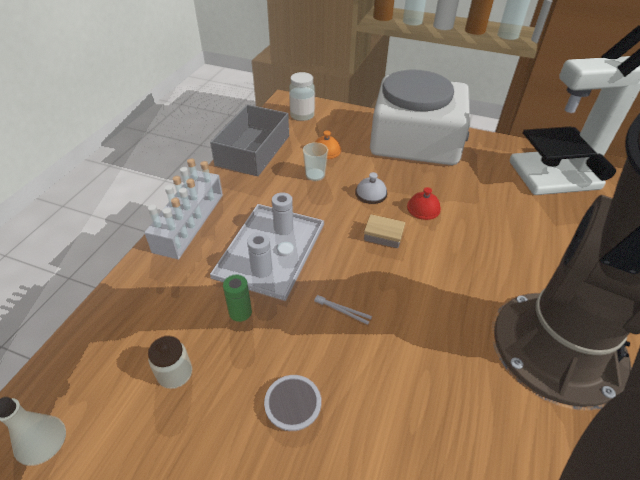

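Top view: steel bell near (438,263), canisters with tops near (269,179) and (339,176), dish around (140,280), petri (305,204), forceps (252,288), slide box (371,299), beaker (450,180), and the jar, black lid, (133,165). The arm is out of view. The red and orange bells and the green can are decoys. I'll enlarge these next.

Run:
```python
from h import *
im=cv2.imread("pics/top0.png"); D=np.load("pics/top0.npy")
def crop(x0,y0,w,h,s): return cv2.resize(im[y0:y0+h,x0:x0+w],None,fx=s,fy=s,interpolation=cv2.INTER_CUBIC)
a=crop(240,145,130,95,6); b=crop(400,230,65,65,6)
c=crop(105,245,65,65,6)
cv2.imwrite("pics/c1.png",a); cv2.imwrite("pics/c2.png",np.hstack([b,c]))
# depth-based: points cloud
K,d,R,t=cam("top")
u,v=np.meshgrid(np.arange(640),np.arange(480))
p=cv2.undistortPoints(np.stack([u,v],-1).reshape(-1,1,2).astype(float),K,d)[:,0]
P=(np.c_[p,np.ones(len(p))]*D.reshape(-1,1)-t)@R
P=P.reshape(480,640,3); np.save("pics/P.npy",P)
def box(n,x0,x1,y0,y1,z0,z1):
    q=P[y0:y1,x0:x1].reshape(-1,3); q=q[(q[:,2]>z0)&(q[:,2]<z1)]
    if len(q): print(n,len(q),"mid",((q.max(0)+q.min(0))/2).round(4),"mean",q.mean(0).round(4),"ext",(q.max(0)-q.min(0)).round(4),"med z",np.median(q[:,2]).round(4))
box("canL",250,290,160,205,.09,.11); box("canR",320,360,155,205,.09,.11)
box("head",415,465,235,290,.058,.075); box("bell",415,465,235,290,.01,.075)
box("dish",105,175,245,315,.01,.04); box("tray",235,370,140,240,.008,.03)
box("petri",290,320,190,220,.013,.03)
box("jar",105,160,140,195,.03,.15);box("green",190,232,165,212,.02,.15);box("rack",245,370,45,112,.02,.15)
box("beaker",425,475,155,205,.02,.15);box("box",350,392,270,325,.02,.06);box("red",410,465,305,360,.02,.1)
print(P[280,140],P[280,162],P[330,200])
```

```text
canL 473 mid [0.6288 0.039  0.0973] mean [0.6278 0.0388 0.1003] ext [0.0465 0.0469 0.0141] med z 0.1005
canR 463 mid [ 0.6366 -0.0997  0.0978] mean [ 0.6357 -0.1002  0.1002] ext [0.0466 0.0455 0.0139] med z 0.1005
head 90 mid [ 0.4751 -0.3116  0.0651] mean [ 0.4753 -0.3114  0.0645] ext [0.0203 0.0203 0.0108] med z 0.0644
bell 1136 mid [ 0.4768 -0.3105  0.0403] mean [ 0.4726 -0.3058  0.0348] ext [0.0811 0.082  0.0604] med z 0.0347
dish 1920 mid [0.4406 0.3026 0.0198] mean [0.4402 0.3022 0.0208] ext [0.0982 0.0995 0.0135] med z 0.0208
tray 1531 mid [ 0.6381 -0.0268  0.019 ] mean [ 0.6309 -0.0266  0.015 ] ext [0.1843 0.2521 0.022 ] med z 0.0156
petri 231 mid [ 0.6023 -0.0325  0.0178] mean [ 0.6021 -0.0327  0.0172] ext [0.0363 0.0362 0.0091] med z 0.0171
jar 1087 mid [0.6702 0.3211 0.0652] mean [0.6659 0.3161 0.0727] ext [0.0623 0.0618 0.0696] med z 0.0811
green 725 mid [0.621  0.1572 0.0606] mean [0.6156 0.1535 0.0822] ext [0.048  0.0474 0.0809] med z 0.0952
rack 4251 mid [ 0.867  -0.0397  0.0738] mean [ 0.8614 -0.0393  0.0803] ext [0.0897 0.2426 0.1076] med z 0.0693
beaker 901 mid [ 0.6441 -0.3326  0.0548] mean [ 0.6472 -0.3359  0.0598] ext [0.0664 0.067  0.0691] med z 0.0621
box 1331 mid [ 0.4022 -0.1675  0.0332] mean [ 0.4023 -0.1669  0.0355] ext [0.0884 0.0642 0.0172] med z 0.0355
red 1113 mid [ 0.3322 -0.303   0.0441] mean [ 0.3326 -0.2991  0.0369] ext [0.0756 0.0738 0.048 ] med z 0.0359
[0.44000089 0.30167413 0.01943405] [0.43996054 0.25735233 0.01947383] [0.33946445 0.17999006 0.00198497]
```

View pics/c1.png

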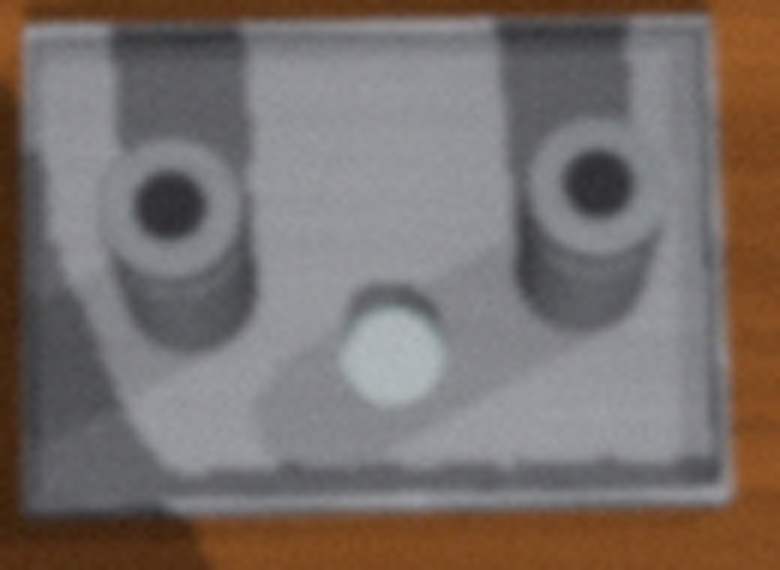

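View pics/c2.png

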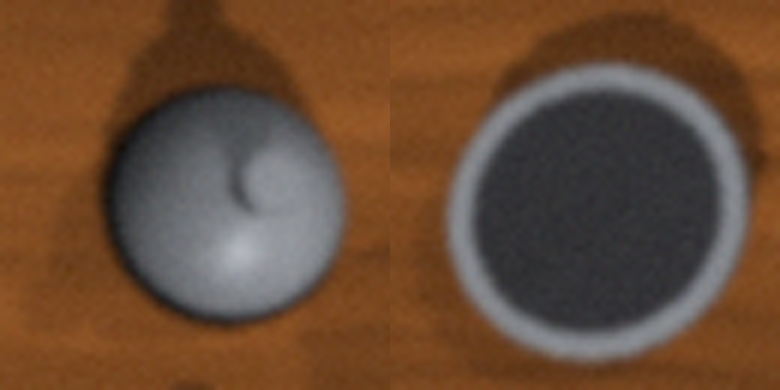

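Crops: both canister tops are round, with no tilt. Their centres are about (268,179) and (340,175) in the full image, which agrees with the depth cloud: L (0.628, 0.039), R (0.636, −0.100). The bell head is at (0.475, −0.311, 0.0645) and the dish at (0.440, 0.302). I'll move towards the bell with the fingers shut, turning the jaws to lie along x.

Emit:
{"op": "carry_out", "data": {
  "steps": [0,0.33,-0.33,0,-0.11,0,0.67,-0.67,0,-0.22,0,1,-1,0,-0.33],
  "grip_force": 30
}}

```text
clock: 0.4
position: [0.2729, 0.4993, 0.1955]
ee_rot: [-1.53, 0.424, -0.424]
force: [0.9, 0.1, 0.6]
width: 0.791
```

Emit:
{"op": "carry_out", "data": {
  "steps": [0,0.33,-0.33,0,-0.11,0,0.67,-0.67,0,-0.22,0,1,-1,0,-0.33]
}}

```text
clock: 0.7
position: [0.3731, 0.3991, 0.1958]
ee_rot: [-1.479, 0.626, -0.626]
force: [1.0, 0.8, 0.2]
width: 0.526
```

Emit:
{"op": "carry_out", "data": {
  "steps": [0,0.33,-0.33,0,-0.11,0,0.67,-0.67,0,-0.22,0,1,-1,0,-0.33]
}}

```text
clock: 1.0
position: [0.473, 0.2991, 0.1959]
ee_rot: [-1.409, 0.825, -0.825]
force: [0.1, 0.6, -0.1]
width: 0.266
```

Emit:
{"op": "carry_out", "data": {
  "steps": [0,0,-0.33,0,-0.11,0,0,-0.67,0,-0.22,0,0,-1,0,-0.33]
}}

```text
clock: 1.3
position: [0.4718, 0.1991, 0.1955]
ee_rot: [-1.318, 1.023, -1.022]
force: [0.0, -0.0, 0.2]
width: 0.023
```

Emit:
{"op": "carry_out", "data": {
  "steps": [0,0,-0.33,0,-0.11,0,0,-0.67,0,-0.22,0,0,-1,0,-0.33]
}}

```text
clock: 1.6
position: [0.4716, 0.0994, 0.1958]
ee_rot: [-1.206, 1.215, -1.215]
force: [0.4, -0.4, -0.1]
width: 0.006
```

Emit:
{"op": "carry_out", "data": {
  "steps": [0,0,-0.33,0,0,0,0,-0.67,0,0,0,0,-1,0,0]
}}

```text
clock: 1.9
position: [0.4716, -0.0005, 0.1958]
ee_rot: [-1.208, 1.212, -1.212]
force: [0.6, -0.7, -0.2]
width: 0.003
```

Emit:
{"op": "carry_out", "data": {
  "steps": [0,0,-0.33,0,0,0,0,-0.67,0,0,0,0,-1,0,0]
}}

```text
clock: 2.2
position: [0.4716, -0.1004, 0.1958]
ee_rot: [-1.207, 1.212, -1.212]
force: [0.6, -0.7, -0.4]
width: 0.005
```

Emit:
{"op": "carry_out", "data": {
  "steps": [0,0,-0.33,0,0,0,0,-0.67,0,0,0,0,-1,0,0]
}}

```text
clock: 2.5
position: [0.4717, -0.2004, 0.1958]
ee_rot: [-1.207, 1.212, -1.212]
force: [1.0, -0.2, 0.7]
width: 0.006
```

Emit:
{"op": "carry_out", "data": {
  "steps": [0,0,-0.33,0,0,0,0,-0.67,0,0,0,0,-1,0,0,0,0,-1,0,0,0,0,-1,0,0,0,0,-1,0,0]
}}

```text
clock: 3.1
position: [0.4721, -0.2978, 0.1956]
ee_rot: [-1.207, 1.212, -1.21]
force: [-0.1, 0.4, -0.4]
width: 0.002
```

Emit:
{"op": "carry_out", "data": {
  "steps": [0,0.03,-0.13,0,0,0,0.03,-0.13,-0.4,0,0,0.03,-0.13,-0.8,0,0,0.03,-0.13,-1,0,0,0.03,-0.13,-1,0]
}}

```text
clock: 3.6
position: [0.4737, -0.3108, 0.0933]
ee_rot: [-1.209, 1.216, -1.208]
force: [-0.3, 1.0, 0.9]
width: 0.0
```

Emit:
{"op": "carry_out", "data": {
  "steps": [0,0,0,-0.1,0,0,0,0,-0.2,0,0,0,0,-0.25,0,0,0,0,-0.25,0]
}}

```text
clock: 4.0
position: [0.475, -0.312, 0.0707]
ee_rot: [-1.207, 1.212, -1.212]
force: [0.7, 0.6, 0.1]
width: 0.004
```

Run:
```python
from h import *
im,D=shot("side","bell"); s=arm.observe(); print(s["position"],s["force"])
u,v=proj("side",s["position"])[0].astype(int); print(u,v)
cv2.imwrite("pics/bellc.png",cv2.resize(im[v-50:v+50,u-60:u+60,::-1],None,fx=5,fy=5,interpolation=cv2.INTER_CUBIC))
```

```text
[ 0.47512049 -0.31215182  0.07108915] [-0.57246855 -0.85623069 -0.3913019 ]
373 172
```

View pics/bellc.png

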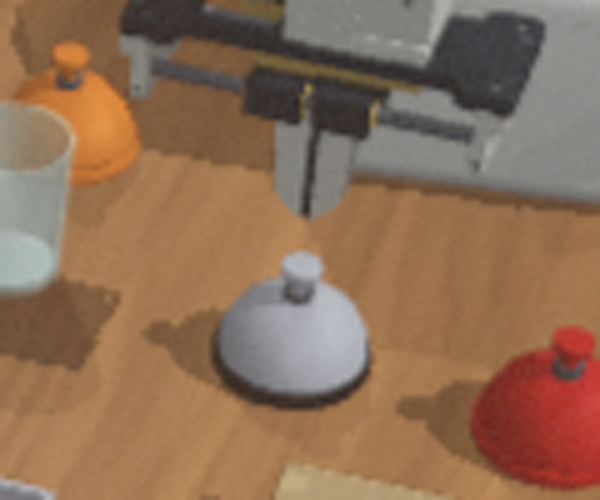

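The side crop shows the head at about (302,265), where the calibration predicts it. The finger tips are at about (307,213), some 7 px above the projected TCP at (300,250). I'll use depth to see whether they are higher or offset.

Run:
```python
from h import *
D=np.load("pics/bell.npy")
for dx,dy in((-3,-9),(3,-9),(-2,-12),(3,-12),(4,-16),(0,2),(0,3)):
    u,v=373+dx,172+dy; print(u,v,at_depth("side",(u,v),D[v,u]).round(4))
im,T=shot("top","bellt")
print(proj("top",[[.475,-.312,.071],[.475,-.312,.12]]))
```

```text
370 163 [ 0.5151 -0.4438  0.0009]
376 163 [ 0.4686 -0.3015  0.1103]
371 160 [ 0.4821 -0.3015  0.1158]
376 160 [ 0.4693 -0.3002  0.12  ]
377 156 [ 0.4685 -0.3025  0.1307]
373 174 [ 0.4759 -0.316   0.0636]
373 175 [ 0.4744 -0.3105  0.0648]
[[445.591545   259.45062415]
 [453.3376946  255.55648613]]
```

Run:
```python
from h import *
D=np.load("pics/bell.npy")
for u in(371,373,375):
  for v in range(154,176,2):
    print(u,v,at_depth("side",(u,v),D[v,u]).round(3), end=" ; ")
  print()
K,d,R,t=cam("top"); D=np.load("pics/bellt.npy")
print(proj("side",[[.475,-.302,z] for z in(.07,.08,.09,.1,.11)]))
im=cv2.imread("pics/bellt.png")
cv2.imwrite("pics/belltc.png",cv2.resize(im[200:320,380:520],None,fx=5,fy=5,interpolation=cv2.INTER_CUBIC))
```

```text
371 154 [ 0.484 -0.301  0.133] ; 371 156 [ 0.484 -0.304  0.125] ; 371 158 [0.28  0.624 0.791] ; 371 160 [ 0.482 -0.302  0.116] ; 371 162 [ 0.481 -0.301  0.11 ] ; 371 164 [ 0.511 -0.439  0.001] ; 371 166 [ 0.508 -0.429  0.003] ; 371 168 [ 0.505 -0.42   0.003] ; 371 170 [ 0.503 -0.413  0.001] ; 371 172 [ 0.482 -0.319  0.066] ; 371 174 [ 0.481 -0.315  0.063] ; 
373 154 [ 0.478 -0.298  0.137] ; 373 156 [ 0.478 -0.3    0.13 ] ; 373 158 [ 0.477 -0.3    0.124] ; 373 160 [ 0.477 -0.301  0.118] ; 373 162 [ 0.477 -0.304  0.11 ] ; 373 164 [ 0.476 -0.301  0.106] ; 373 166 [ 0.502 -0.426  0.006] ; 373 168 [ 0.501 -0.425 -0.   ] ; 373 170 [ 0.498 -0.415  0.   ] ; 373 172 [ 0.478 -0.322  0.066] ; 373 174 [ 0.476 -0.316  0.064] ; 
375 154 [ 0.474 -0.303  0.135] ; 375 156 [ 0.474 -0.305  0.127] ; 375 158 [ 0.472 -0.3    0.125] ; 375 160 [ 0.472 -0.3    0.119] ; 375 162 [ 0.472 -0.302  0.112] ; 375 164 [ 0.471 -0.3    0.108] ; 375 166 [ 0.498 -0.437 -0.001] ; 375 168 [ 0.496 -0.429 -0.002] ; 375 170 [ 0.492 -0.416  0.002] ; 375 172 [ 0.49  -0.41  -0.001] ; 375 174 [ 0.471 -0.316  0.065] ; 
[[372.06416912 175.22700572]
 [372.43604929 172.08394373]
 [372.81252771 168.9020714 ]
 [373.19369033 165.6806642 ]
 [373.57962528 162.41897941]]
```

View pics/belltc.png

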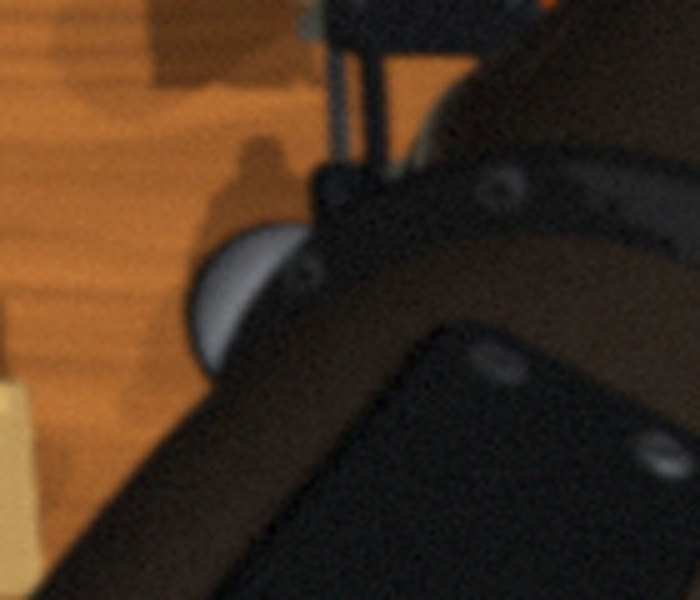

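Depth puts the visible finger end at z≈0.102 while the reported TCP is 0.071. The xy agrees with the head. I'll approach slowly and let the force show where contact is.

Emit:
{"op": "carry_out", "data": {
  "steps": [0,0,0,-0.02,0,0,0,0,-0.04,0,0,0,0,-0.06,0,0,0,0,-0.06,0]
}}

```text
clock: 4.5
position: [0.4749, -0.312, 0.0647]
ee_rot: [-1.207, 1.212, -1.212]
force: [-0.1, 0.0, 0.1]
width: 0.003
```

Emit:
{"op": "carry_out", "data": {
  "steps": [0,0,0,-0.02,0,0,0,0,-0.04,0,0,0,0,-0.04,0]
}}

```text
clock: 4.8
position: [0.4749, -0.312, 0.0606]
ee_rot: [-1.207, 1.213, -1.212]
force: [0.4, 0.4, 0.0]
width: 0.006
```

Emit:
{"op": "carry_out", "data": {
  "steps": [0,0,0,-0.02,0,0,0,0,-0.04,0,0,0,0,-0.04,0]
}}

```text
clock: 5.1
position: [0.4748, -0.312, 0.0566]
ee_rot: [-1.207, 1.213, -1.212]
force: [-0.4, 0.1, 0.8]
width: 0.007
```

No contact at the reported 0.0566, so the picture was right: the real tips are about 30 mm above the reported TCP. I'll keep going down in small steps.

Emit:
{"op": "carry_out", "data": {
  "steps": [0,0,0,-0.04,0,0,0,0,-0.08,0,0,0,0,-0.12,0,0,0,0,-0.12,0]
}}

```text
clock: 5.5
position: [0.4746, -0.3118, 0.0442]
ee_rot: [-1.208, 1.213, -1.211]
force: [-0.1, 0.1, -0.8]
width: 0.004
```

Emit:
{"op": "carry_out", "data": {
  "steps": [0,0,0,-0.02,0,0,0,0,-0.04,0,0,0,0,-0.06,0,0,0,0,-0.06,0]
}}

```text
clock: 5.9
position: [0.4749, -0.312, 0.0387]
ee_rot: [-1.207, 1.212, -1.212]
force: [-0.5, 0.7, 0.6]
width: 0.003
```

Emit:
{"op": "carry_out", "data": {
  "steps": [0,0,0,-0.02,0,0,0,0,-0.04,0,0,0,0,-0.04,0,0,0,0,-0.04,0]
}}

```text
clock: 6.3
position: [0.475, -0.3121, 0.0349]
ee_rot: [-1.207, 1.212, -1.212]
force: [-0.1, 1.2, -0.1]
width: 0.003
```

Emit:
{"op": "carry_out", "data": {
  "steps": [0,0,0,-0.02,0,0,0,0,-0.04,0,0,0,0,-0.04,0,0,0,0,-0.04,0]
}}

```text
clock: 6.7
position: [0.4752, -0.3123, 0.0311]
ee_rot: [-1.207, 1.212, -1.213]
force: [-0.4, -0.7, 1.8]
width: 0.005
```

Run:
```python
from h import *
im,D=shot("side","b2"); s=arm.observe(); print(s["position"],s["force"])
for u in(372,374):
  for v in range(160,184,2): print(u,v,at_depth("side",(u,v),D[v,u]).round(3), end=" ; ")
  print()
```

```text
[ 0.47523724 -0.31227109  0.03110081] [ 1.0551522  -0.63637193  3.39585048]
372 160 [ 0.48  -0.303  0.115] ; 372 162 [ 0.479 -0.301  0.111] ; 372 164 [ 0.478 -0.301  0.105] ; 372 166 [ 0.478 -0.3    0.1  ] ; 372 168 [ 0.478 -0.303  0.091] ; 372 170 [ 0.477 -0.302  0.086] ; 372 172 [ 0.476 -0.303  0.079] ; 372 174 [ 0.475 -0.302  0.074] ; 372 176 [ 0.476 -0.306  0.065] ; 372 178 [ 0.475 -0.304  0.06 ] ; 372 180 [ 0.476 -0.311  0.048] ; 372 182 [ 0.473 -0.304  0.047] ; 
374 160 [ 0.47  -0.278  0.135] ; 374 162 [ 0.474 -0.304  0.11 ] ; 374 164 [ 0.474 -0.305  0.103] ; 374 166 [ 0.472 -0.3    0.101] ; 374 168 [ 0.472 -0.302  0.094] ; 374 170 [ 0.471 -0.301  0.089] ; 374 172 [ 0.471 -0.304  0.08 ] ; 374 174 [ 0.471 -0.303  0.074] ; 374 176 [ 0.469 -0.299  0.071] ; 374 178 [ 0.47  -0.309  0.058] ; 374 180 [ 0.47  -0.309  0.051] ; 374 182 [ 0.47  -0.312  0.042] ;
```

Contact came at a reported z of about 0.033 (+2 to 3 N), which puts the real tips about 31 mm above the reported TCP. Now I'll press on to the stop.

Emit:
{"op": "carry_out", "data": {
  "steps": [0,0,0,-0.02,0,0,0,0,-0.04,0,0,0,0,-0.04,0,0,0,0,-0.04,0]
}}

```text
clock: 7.15
position: [0.4752, -0.3123, 0.027]
ee_rot: [-1.207, 1.212, -1.213]
force: [0.2, 0.2, 4.4]
width: 0.007
```

Emit:
{"op": "carry_out", "data": {
  "steps": [0,0,0,-0.015,0,0,0,0,-0.03,0,0,0,0,-0.03,0,0,0,0,-0.03,0]
}}

```text
clock: 7.55
position: [0.4753, -0.3123, 0.0253]
ee_rot: [-1.206, 1.212, -1.213]
force: [-3.3, 2.4, 20.7]
width: 0.005
```

The stop was reached: z barely moved and the force rose to 20.7 N. I'll release, rise and move over to canister R.

Emit:
{"op": "carry_out", "data": {
  "steps": [0,0,0,0.1,0,0,0,0,0.4,0,0,0,0,0.8,0,0,0,0,1,0]
}}

```text
clock: 7.95
position: [0.4753, -0.3127, 0.1263]
ee_rot: [-1.207, 1.211, -1.214]
force: [0.7, 0.0, -1.0]
width: 0.0
```

Emit:
{"op": "carry_out", "data": {
  "steps": [0.9,0.2,0.3,0.1,0,0.9,0.5,0.6,0.1,0,0.9,0.8,1,0.1,0]
}}

```text
clock: 8.25
position: [0.5553, -0.2124, 0.1345]
ee_rot: [-1.206, 1.214, -1.215]
force: [1.7, -0.6, 0.8]
width: 0.213
```

Emit:
{"op": "carry_out", "data": {
  "steps": [0.9,0.3,0.3,0,0,0.9,0.6,0.7,0,0,0.9,0.8,1,0,0,0.9,0.81,1,0,0,0.9,0.81,1,0,0]
}}

```text
clock: 8.75
position: [0.6358, -0.111, 0.1331]
ee_rot: [-1.21, 1.212, -1.21]
force: [-1.0, -1.1, 0.3]
width: 0.65
```

Run:
```python
from h import *
im,D=shot("side","r1"); s=arm.observe(); print(s["position"],s["force"],s["width"])
cv2.imwrite("pics/r1c.png",cv2.resize(im[100:300,200:420,::-1],None,fx=3,fy=3,interpolation=cv2.INTER_CUBIC))
```

```text
[ 0.63515421 -0.11267947  0.13345324] [-0.22118472 -0.64179811  0.95276231] 0.694171169504374
```

View pics/r1c.png

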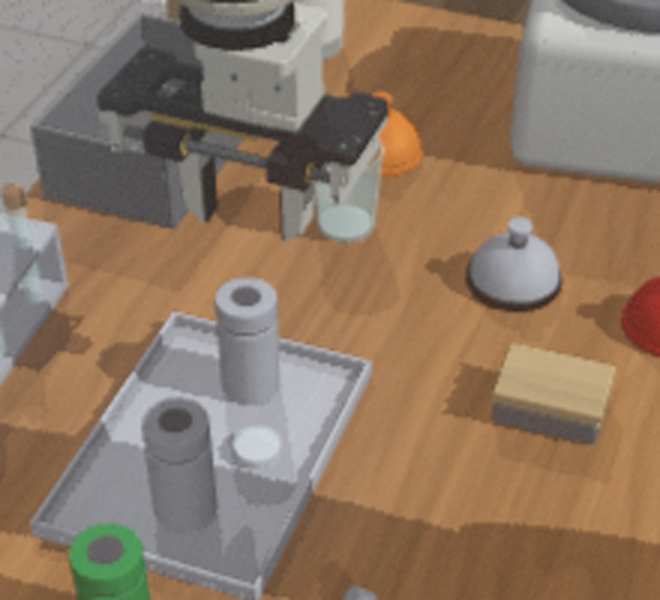

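The side crop shows the scene undisturbed and the plunger up again. The open fingers are at about (200,190) and (292,210), above and behind canister R (246,295). I'll centre and descend.

Emit:
{"op": "carry_out", "data": {
  "steps": [0.95,0.01,0.12,0,0,0.95,0.01,0.12,0,0,0.95,0.01,0.12,-0.2,0,0.95,0.01,0.12,-0.4,0,0.95,0.01,0.12,-0.4,0]
}}

```text
clock: 9.3
position: [0.6349, -0.0998, 0.0917]
ee_rot: [-1.21, 1.216, -1.21]
force: [-0.3, -0.4, 1.2]
width: 0.947
```

Emit:
{"op": "carry_out", "data": {
  "steps": [0.95,0,0,-0.2,0,0.95,0,0,-0.4,0,0.95,0,0,-0.6,0,0.95,0,0,-0.7,0,0.95,0,0,-0.7,0,0.95,0,0,-0.7,0]
}}

```text
clock: 9.9
position: [0.6376, -0.1005, 0.025]
ee_rot: [-1.207, 1.212, -1.213]
force: [0.3, -0.9, -0.1]
width: 0.949
```

Run:
```python
from h import *
im,D=shot("side","r2"); s=arm.observe(); print(s["position"],s["force"],s["width"])
cv2.imwrite("pics/r2c.png",cv2.resize(im[150:290,210:350,::-1],None,fx=4,fy=4,interpolation=cv2.INTER_CUBIC))
```

```text
[ 0.63783412 -0.10048201  0.02522437] [ 0.4414246  -0.78863583 -0.48202734] 0.9478389367918817
```

View pics/r2c.png

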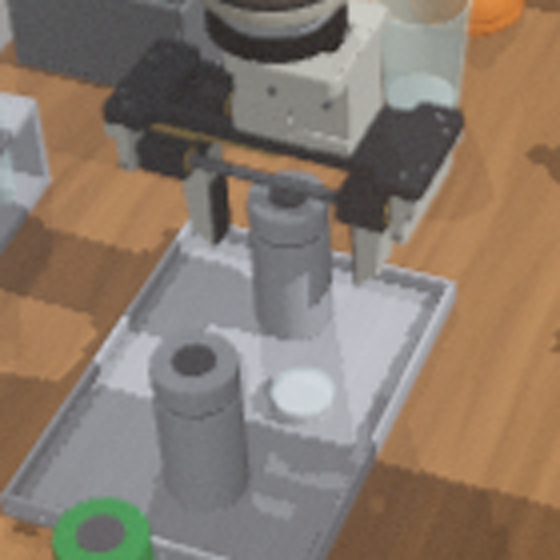

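The crop shows the fingers straddling canister R, at about (212,210) and (370,245), with the lid between them and clear of the body. I'll close at 30 N.

Emit:
{"op": "carry_out", "data": {
  "steps": [0.95,-0.02,0,0,0,0,-0.02,0,0,0,0,-0.02,0,0,0,0,-0.02,0,0,0,0,-0.02,0,0,0,0,-0.02,0,0,0,0,-0.02,0,0,0,0,-0.02,0,0,0,0,-0.02,0,0,0,0,-0.02,0,0,0],
  "grip_force": 30
}}

```text
clock: 10.95
position: [0.6353, -0.1001, 0.0241]
ee_rot: [-1.207, 1.212, -1.212]
force: [1.8, -0.2, 0.4]
width: 0.518
```

Emit:
{"op": "carry_out", "data": {
  "steps": [0,0,0,0.08,0,0,0,0,0.2,0,0,0,0,0.32,0,0,0,0,0.4,0,0,0,0,0.4,0,0,0,0,0.4,0,0,0,0,0.4,0,0,0,0,0.4,0]
}}

```text
clock: 11.75
position: [0.6346, -0.1, 0.0634]
ee_rot: [-1.208, 1.213, -1.212]
force: [-0.2, 0.3, -1.3]
width: 0.517
```

```bash
cat > w.py <<'E'
from h import *
import sys
F=[];J=[]
for i in range(10):
    im,D=get_image("side"); s=arm.observe(); F.append(s["force"]); J.append(s["joint_efforts"])
F=np.array(F); print("F",F.mean(0).round(2),F.std(0).round(2),"eff",np.mean(J,0).round(2)[[1,3]],s["position"].round(4),s["width"],s["clock"])
cv2.imwrite(f"pics/{sys.argv[1]}.png",im[:,:,::-1]); np.save(f"pics/{sys.argv[1]}.npy",D)
E
python3 w.py w1
```

```text
F [-0.04 -0.07 -2.26] [0.39 0.5  0.56] eff [-71.3  -25.87] [ 0.635  -0.1001  0.0639] 0.5202188868614276 12.25
```

R weighs about 2.3 N (≈0.23 kg). A loaded canister must be at least 0.36 kg, so R should be the lighter one. I'll set it back gently at its own spot.

Emit:
{"op": "carry_out", "data": {
  "steps": [0,0,0,-0.1,0,0,0,0,-0.2,0,0,0,0,-0.3,0,0,0,0,-0.35,0,0,0,0,-0.38,0,0,0,0,-0.4,0,0,0,0,-0.4,0,0,0,0,-0.4,0]
}}

```text
clock: 13.05
position: [0.6353, -0.1002, 0.0242]
ee_rot: [-1.207, 1.212, -1.213]
force: [-0.2, -0.7, -1.7]
width: 0.515
```

```bash
python3 w.py w2
```

```text
F [-0.05  0.17 -1.65] [0.51 0.33 0.31] eff [-72.9  -23.88] [ 0.6352 -0.1001  0.024 ] 0.5198972550178782 13.55
```

Emit:
{"op": "carry_out", "data": {
  "steps": [0,0,0,-0.005,0,0,0,0,-0.01,0,0,0,0,-0.01,0,0,0,0,-0.01,0]
}}

```text
clock: 13.95
position: [0.6352, -0.1001, 0.0239]
ee_rot: [-1.206, 1.212, -1.212]
force: [-3.4, 0.8, 9.2]
width: 0.52
```

Emit:
{"op": "carry_out", "data": {
  "steps": [0.6,0,0,0,0,0.7,0,0,0,0,0.8,0,0,0,0,0.95,0,0,0,0,0.95,0,0,0,0,0.95,0,0,0,0,0.95,0,0,0,0,0.95,0,0,0,0]
}}

```text
clock: 14.75
position: [0.635, -0.1001, 0.0229]
ee_rot: [-1.207, 1.212, -1.212]
force: [-0.5, -0.0, 0.8]
width: 0.951
```

Emit:
{"op": "carry_out", "data": {
  "steps": [0.95,0,0,0.1,0,0.95,0,0,0.3,0,0.95,0,0,0.7,0,0.95,0,0,1,0,0.95,0,0,1,0]
}}

```text
clock: 15.25
position: [0.6379, -0.1013, 0.1283]
ee_rot: [-1.202, 1.206, -1.217]
force: [0.7, -0.6, 0.7]
width: 0.952
```

```bash
python3 w.py w3
python3 - <<'E'
from h import *
im=cv2.imread("pics/w3.png"); cv2.imwrite("pics/w3c.png",cv2.resize(im[150:290,210:350],None,fx=4,fy=4,interpolation=cv2.INTER_CUBIC))
E
```

```text
F [ 0.02  0.47 -0.04] [0.67 0.52 0.56] eff [-68.53 -28.18] [ 0.6347 -0.1001  0.1223] 0.948356585035304 15.75
```

View pics/w3c.png

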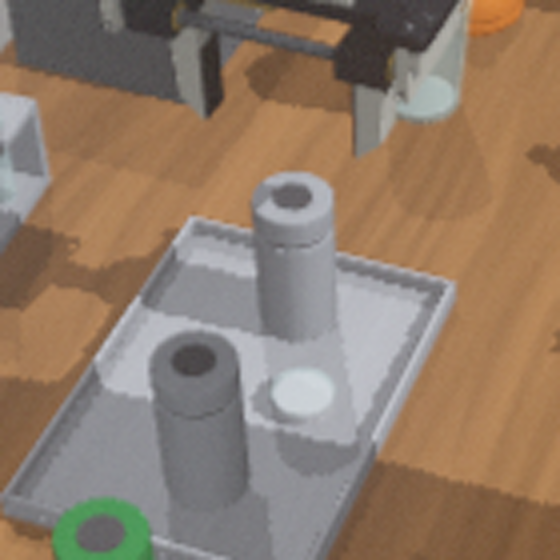

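Canister R stands upright at about (293,260) in the crop, let go, and the empty reading is back at −0.04 N. Next is canister L.

Emit:
{"op": "carry_out", "data": {
  "steps": [0.95,-0.02,0.3,0,0,0.95,-0.05,0.6,0,0,0.95,-0.07,1,0,0]
}}

```text
clock: 16.05
position: [0.6277, -0.0011, 0.1229]
ee_rot: [-1.207, 1.214, -1.215]
force: [0.3, 0.2, -0.6]
width: 0.948
```

Emit:
{"op": "carry_out", "data": {
  "steps": [0.95,0,0.25,0,0,0.95,0,0.39,0,0,0.95,0,0.39,0,0,0.95,0,0.39,0,0,0.95,0,0.39,-0.3,0,0.95,0,0.39,-0.3,0,0.95,0,0.39,-0.3,0]
}}

```text
clock: 16.75
position: [0.6276, 0.0368, 0.093]
ee_rot: [-1.208, 1.214, -1.214]
force: [0.4, -0.4, 0.8]
width: 0.952
```

Emit:
{"op": "carry_out", "data": {
  "steps": [0.95,0,0.02,-0.2,0,0.95,0,0.02,-0.4,0,0.95,0,0.02,-0.6,0,0.95,0,0.02,-0.69,0,0.95,0,0.02,-0.69,0,0.95,0,0.02,-0.69,0]
}}

```text
clock: 17.35
position: [0.6288, 0.0404, 0.0251]
ee_rot: [-1.206, 1.212, -1.213]
force: [0.4, -0.4, 1.0]
width: 0.95
```

Emit:
{"op": "carry_out", "data": {
  "steps": [0,0,0,0,0,0,0,0,0,0,0,0,0,0,0,0,0,0,0,0,0,0,0,0,0,0,0,0,0,0,0,0,0,0,0,0,0,0,0,0,0,0,0,0,0,0,0,0,0,0],
  "grip_force": 35
}}

```text
clock: 18.35
position: [0.6286, 0.0409, 0.0242]
ee_rot: [-1.206, 1.211, -1.213]
force: [3.9, -0.5, 1.9]
width: 0.522
```

Emit:
{"op": "carry_out", "data": {
  "steps": [0,0,0,0.08,0,0,0,0,0.2,0,0,0,0,0.32,0,0,0,0,0.4,0,0,0,0,0.4,0,0,0,0,0.4,0,0,0,0,0.4,0,0,0,0,0.4,0]
}}

```text
clock: 19.15
position: [0.6276, 0.0409, 0.0634]
ee_rot: [-1.208, 1.213, -1.212]
force: [-1.0, -0.6, -4.9]
width: 0.519
```

```bash
python3 w.py w4
```

```text
F [-0.1  -0.18 -5.04] [0.44 0.53 0.38] eff [-71.08 -26.43] [0.6281 0.0408 0.064 ] 0.517397112084103 19.65
```

L weighs 5.0 N against 2.3 N for R, so L is the heavier one. I'll carry it to the stand with the underside at about 0.12 m, passing around the green can.

Emit:
{"op": "carry_out", "data": {
  "steps": [0,0,0,0.2,0,0,0,0,0.4,0,0,0,0,0.6,0,0,0,0,0.75,0,0,0,0,0.75,0]
}}

```text
clock: 20.15
position: [0.6295, 0.0407, 0.1411]
ee_rot: [-1.204, 1.21, -1.214]
force: [0.6, 0.2, -4.6]
width: 0.52
```

Emit:
{"op": "carry_out", "data": {
  "steps": [0,-0.2,0,0,0,0,-0.45,0.1,0,0,0,-0.7,0.3,0,0,0,-0.95,0.6,0,0]
}}

```text
clock: 20.55
position: [0.5316, 0.0994, 0.1381]
ee_rot: [-1.207, 1.215, -1.215]
force: [0.8, 0.6, -4.4]
width: 0.521
```

Emit:
{"op": "carry_out", "data": {
  "steps": [0,-0.2,0.3,0,0,0,-0.4,0.6,0,0,0,-0.6,0.8,0,0,0,-0.8,1,0,0]
}}

```text
clock: 20.95
position: [0.4515, 0.2018, 0.1381]
ee_rot: [-1.209, 1.212, -1.212]
force: [0.5, -0.5, -5.0]
width: 0.519
```

Emit:
{"op": "carry_out", "data": {
  "steps": [0,-0.05,0.25,0,0,0,-0.1,0.5,0,0,0,-0.12,0.75,0,0,0,-0.12,0.95,0,0,0,-0.12,1,0,0,0,-0.12,1,0,0,0,-0.12,1,0,0,0,-0.12,1,0,0]
}}

```text
clock: 21.75
position: [0.4413, 0.2994, 0.1389]
ee_rot: [-1.207, 1.213, -1.214]
force: [-0.2, 0.1, -4.7]
width: 0.52
```

```bash
python3 w.py w5; python3 -c "
from h import *
shot('top','t5')"
```

```text
F [ 0.24 -0.1  -5.06] [0.45 0.49 0.37] eff [-53.3  -28.63] [0.441  0.3009 0.139 ] 0.521253189970373 22.25
```

View pics/w5.png

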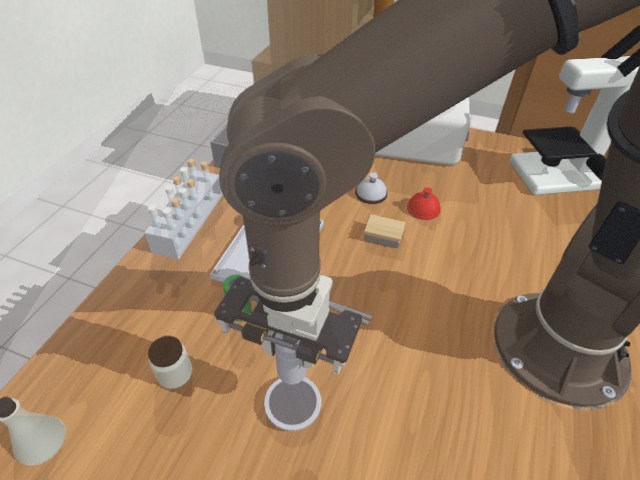

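The side view shows the canister hanging upright at about (292,365) above the dish (293,403), with the bell up. I'll check the height numerically and look for R in the top depth image.

Run:
```python
from h import *
print(proj("side",[[.441,.301,.119],[.441,.301,.215]]))
D=np.load("pics/w5.npy"); 
for v in range(362,396,4): print(v,at_depth("side",(292,v),D[v,292]).round(3))
K,d,R,t=cam("top"); D=np.load("pics/t5.npy")
def box(n,x0,x1,y0,y1,z0,z1):
    q=np.array([at_depth("top",(u,v),D[v,u]) for u in range(x0,x1) for v in range(y0,y1)]); q=q[(q[:,2]>z0)&(q[:,2]<z1)]
    print(n,len(q),((q.max(0)+q.min(0))/2).round(4))
box("R",320,360,155,205,.09,.11); box("petri",290,320,190,220,.013,.03); box("head",415,465,235,290,.058,.075)
```

```text
[[291.08857968 372.38828263]
 [288.98708137 339.80080383]]
362 [0.43  0.319 0.188]
366 [0.43  0.318 0.176]
370 [0.43  0.319 0.164]
374 [0.431 0.318 0.151]
378 [0.431 0.319 0.139]
382 [0.431 0.319 0.127]
386 [0.452 0.278 0.023]
390 [0.45  0.284 0.019]
394 [0.446 0.292 0.022]
R 466 [ 0.6342 -0.0997  0.0975]
petri 233 [ 0.6022 -0.0325  0.0175]Traceback (most recent call last):
  File "<stdin>", line 9, in <module>
  File "<stdin>", line 7, in box
  File "h.py", line 12, in at_depth
    o,r=ray(n,uv); return o+r*D
        ~~~^^^^^^
  File "h.py", line 7, in ray
    K,d,R,t=cam(n); p=cv2.undistortPoints(np.array([[uv]],float),K,d)[0,0]
            ~~~^^^
  File "h.py", line 4, in cam
    c=camera_info(n); f=240/np.tan(np.radians(c["fovy"])/2)
ValueError: time passes only in moves, steps and waits
```

The underside is at about 0.12 m (100 mm above the stand), the axis is about 2 mm from the stand's centre, and R is in place on the tray. Handing in.

```bash
python3 -c "
from cell import arm
print(arm.sign_off())"
```

```text
the job is handed in; nothing more can be done
None
```

The job is done and handed in at about 22 s of the 72 s limit; no verdict is reported. The heavier canister is held still and upright above the handover stand.

- **Bell:** I pressed the plunger to its stop. The force ramped to about 5 N on the spring, then rose to 20.7 N at the stop. The pictures show the plunger up again afterwards.
- **Weighing:** The canister on the −y side weighed about 2.3 N. I set it back standing on its spot, within about 2 mm. The +y canister weighed about 5.0 N, so it is the heavier one.
- **Final pose:** The underside is about 0.12 m above the bench, roughly 10 cm over the stand top. The axis is about 2 mm from the stand's centre.
- **Bystanders:** By depth the petri dish has not moved. The others looked in place where I could see them. The beaker and the forceps were hidden behind the arm in the last side view.

Two checks disagreed or failed:
- **Tip height:** The real finger tips sit about 31 mm above the reported TCP. Side-camera depth showed it and contact with the bell confirmed it, so I used corrected heights from then on.
- **Last bell check:** The numeric check of the bell head at the end stopped with a script error. The plunger being up rests on the last side view and the earlier picture.

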